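# Fix the tape dispenser to the shop counter

### The job

Push the tape dispenser along the counter until its slotted tongue is fully home on the hold-down's stud, then turn the hold-down's bar handle clockwise until it stops tight, so that the disc clamps the tongue and the dispenser can no longer shift. Leave the other things on the counter where they are.

Things in the scene. Friction and masses are not known exactly. Their poses are not given: they have to be found in the camera images.
- stud (a point): foot of the fixed hold-down's upright steel stud (10 mm across, 92 mm tall) on the counter. z up; x: level direction in which the dispenser is pushed home. Two 12 mm high guide rails beside it (inner faces 54 mm apart, x = -10 to +36 mm) flare to about 80 mm apart at x = -33 mm and centre the tongue
- slot_seat (a point): point of the dispenser, at counter level in its tongue's slot, that lies on the stud's axis when fully home (slot end on the stud); x along the tongue. Tongue: flat steel fork on the counter, 6 mm thick, 50 mm wide, slot 16 mm wide, open ahead; tips 33 mm ahead of this point, body 26 mm behind it. Starts 62 to 90 mm short of home, up to 10 mm aside, up to 0.12 rad askew
- dispenser: desk tape dispenser, loose, 0.6 to 0.9 kg. Origin: centre of its underside, x along the tongue, z up. Body 110 mm long, 64 wide, 24 high; reel of paper tape (56 mm across, axis along y, at x = -16 mm) reaches 70 mm up; cutter nose at x = 35 to 54 mm reaches 40 mm up; flat upright rear wall 64 mm wide, 40 mm high at x = -55 mm
- back_face (a point): centre of the flat rear wall of the dispenser, 20 mm above the counter: push here, along the tongue
- bar_mid (a point): middle of the bar handle, on the stud's axis: level steel bar 12 mm thick, 104 mm long, with an 18 mm ball at each end, through a 28 mm hub. x along the bar, z up. Clockwise seen from above lowers handle and disc, 12 mm a turn; stiff thread (0.12 N m: about 3 N at 40 mm from the axis), stays where left. Bar 64 to 72 mm above the counter at the start, about 55 when tight
- bar_end (a point): centre of the ball at one end of the bar, 54 mm from the axis (the other ball is opposite)
- disc: steel pressure disc under the handle, around the stud, 44 mm across, 7 mm thick; does not turn. Origin: centre of its underside, 12 to 20 mm above the counter at the start, so 0.7 to 1.5 turns are left, to be felt. On the tongue it first yields by 3 mm on a weak spring (a quarter turn), then stops solid: tight is 8 to 15 N at 40 mm from the axis against that stop
- tape_roll: bystander: spare roll of paper tape lying near the hold-down, 72 mm across, 24 mm high
- calculator: bystander: desk calculator 125 x 80 x 16 mm
- stamp: bystander: small turned wooden hand stamp, 26 mm across, 62 mm tall
- cracker_jar: bystander: glass jar, 90 mm across, 130 mm tall
- gift_box: bystander: striped gift box 110 x 170 x 50 mm
- coin_tray: bystander: dark wooden coin tray 80 x 160 x 22 mm
- cracker_pack: bystander: two stacked rice crackers, 80 mm across, 28 mm high
Mind the look-alikes: they are no part of the job. Leave any purple, red or yellow look-alike of the part that bears stud alone.

How it is judged (in metres and radians):
On the way, in this order (a step that is already met when the one before it is completed fails the run):
1. the dispenser is fully home: its slot seat within 5 mm of the stud's axis (horizontal distance between slot_seat and stud below 0.005 m), for 0.2 s.
2. the disc clamps the tongue tight, with more than 32 N (contact force between disc and dispenser above 32 N), for 0.2 s.
At the end, for the whole second after the job is handed in: the dispenser stands flat (within 0.06 rad) and at rest with its slot seat within 5 mm of the stud's axis, and the disc presses on its tongue with more than 32 N (screwed down to the solid stop) after the handle has been let go (horizontal distance between slot_seat and stud below 0.005 m and contact force between disc and dispenser above 32 N and angle between dispenser's own z axis and vertical below 0.06 rad and linear speed of dispenser below 0.01 m/s); the robot touches nothing.
It fails at once if a bystander was moved by more than 25 mm (distance of any of tape_roll, calculator, stamp, cracker_jar, gift_box, coin_tray, cracker_pack from where it was at the start of the episode above 0.025 m).
It also fails if it takes over 64 s, if anything falls off the work surface, if the arm or the gripper's body presses on something with over 40 N, if the wrist force passes 120 N, or if a joint passes its speed limit or range.

### The arm

A 6-joint arm with a two-finger parallel gripper is mounted at the origin on the work surface. World frame = base frame: x ahead of the robot, y to its left, z up, the work surface at z = 0. Lengths are in mm, angles in rad, forces in N, time in s.
With the tool pointing down it reaches from about 325 to 850 mm from the base axis. Payload 15.5 kg.
Tool frame: the origin (TCP) lies on the mounting face of the last link; the fingertips stand 191 mm ahead of it and the grasp point (between the pads) lies r.grasp_offset ahead of it (r.grasp_offset is the distance from the TCP to the grasp point, in mm); z points along the fingers, y is the line along which they close (so a half turn about z gives the same grasp; the last joint's range is limited). The gripper opens to 91 mm and grips with 3 to 60 N. Pads are 32 mm wide; open, the fingers measure 118 mm over their backs; the gripper's body (76 mm by 178 mm) begins 60 mm behind the grasp point.
Start: joints at [-1.335, 0.494, 1.345, -0, 1.302, -0.096], TCP at [203.001, -591.116, 404.715] pointing down, gripper open.
Joint ranges: [-2.91, 2.91], [-0.82, 2.16], [0.22, 2.67], [-1.22, 4.37], [0.12, 2.79], [-3.08, 3.08]. Speed limits (rad/s): [1.89, 1.89, 2.57, 3.01, 3.01, 3.01].

### API

Orientations are given as a rotation vector (axis times angle).
In Python, from rig import observe, eyes, job, r gives the robot as it stands.
- The arm moves only by the tool drive_tool, never from a script. Its argument "commands" is a list of rows, each a list of 7 numbers: the opening, from 0 (shut) to 1 (fully open), then the shift along the tool's x, y, z in units of 800 mm (1.0 is 800 mm), then the turn, a rotation vector about the tool's x, y, z in units of 360 degrees (1.0 is 360 degrees). In form: [[gripper, tx, ty, tz, wx, wy, wz], ...]. A call has 1 to 20 rows; each row shifts and turns the commanded pose from where the row before left it, along the tool's axes as they then stand; what a row does not reach is not made up. A row lasts 1/10 s, in which the tool goes at most 50 mm and 8.59 degrees, less where a joint would pass 70% of its speed; a pose out of reach is approached as far as the arm can. A call with a number of a shift or a turn outside -1 to 1 is refused whole. A call with a gripper value outside its range is refused whole. The fingers move at their own pace and stop on an object; "squeeze" is the grip in N (left out, the last holds). Time passes only in rows, so rows that do not move let the fingers close. It gives the time, the measured TCP pose, the force, the opening and the grip force at its end, in the units of the state.
- observe(): the state, without advancing time (a new reading comes with each control period).
- eyes.read_camera(name): name is "scene" or "top" or "wrist"; returns a dict with "frame" (384x512x3 uint8, red, green, blue), "depth" (384x512 float32, mm along the optical axis (not along the pixel's ray), 0 where there is no reading), "fovy" (degrees; the focal length in pixels is half the picture's height over the tangent of half this angle, whatever the lens; pixels are square), "cx", "cy" (the principal point, pixels), "camera_from_world" (4x4, takes a point from world to camera coordinates). Camera axes: x right, y down, z forward; pixel columns grow to the right and rows downward; lengths in mm; the calibration is good to about 2 mm. A picture is of the moment at which its call begins.
- job.finish_job(): hands the job in; it is judged then, once.
The state is a dict: "time": time; "q": joint angles; "qd": joint speeds; "joint_efforts": joint torques, N m; "ee_pos": TCP position; "orientation": TCP orientation; "force": force on the tool from outside, world axes, zero at the start; "wrist_torque": the same for the moment, N m; "width": opening from 0.0 (shut) to 1.0 (fully open); "grip_force": force on a finger pad.
Only numpy, scipy, OpenCV 4.12 (cv2) and the standard library are available. Lean on these libraries where they do the work, as an engineer would, in place of code of your own. Each camera call takes 0.05 s, during which the arm holds its last target. There are 200 camera calls.

## Working session

There is one attempt and no reset: what is moved stays moved. The work goes in short steps, Python scripts to look and compute and a tool call to move; the robot and the scene stay as the last step left them, time stands still between calls to the robot, and variables do not carry over. Pictures are saved under pics/ and viewed, at most 10 in all, crops included, and the job is handed in when it is done.

Besides the shell and the picture viewer there is one more tool, called after ">>>" as name([rows], argument=value, ...), one row to a line, values as JSON. drive_tool: Moves the arm, as the interface text tells. Its arguments: {"type":"object","properties":{"commands":{"type":"array","items":{"type":"array","items":{"type":"number"}}},"squeeze":{"type":"number"}},"required":["commands"]}

```bash
ls; mkdir -p pics; cat > h.py <<'E'
import numpy as np, cv2
from rig import observe, eyes, job, r
def cam(n):
    c=eyes.read_camera(n); c['f']=c['frame'].shape[0]/2/np.tan(np.radians(c['fovy'])/2); return c
def ray(c,u,v,z):
    T=np.linalg.inv(c['camera_from_world']); d=T[:3,:3]@np.array([(u-c['cx'])/c['f'],(v-c['cy'])/c['f'],1]); o=T[:3,3]
    return o+d*(z-o[2])/d[2]
def cloud(c):
    v,u=np.mgrid[0:384,0:512]; d=c['depth']; P=np.stack([(u-c['cx'])/c['f']*d,(v-c['cy'])/c['f']*d,d],-1)
    T=np.linalg.inv(c['camera_from_world']); P=P@T[:3,:3].T+T[:3,3]; P[d==0]=np.nan; return P
def save(n,im,s=1): cv2.imwrite('pics/'+n,cv2.resize(im[...,::-1],None,fx=s,fy=s,interpolation=cv2.INTER_CUBIC))
E
python3 - <<'E'
from h import *
print(r.grasp_offset, observe())
for n in('top','scene'):
    c=cam(n); print(n,c['fovy'],c['camera_from_world'].round(3).tolist()); save(n+'0.png',c['frame'],1.5)
E
```

```text
pics
172.0 {'time': 0.0, 'q': array([-1.33549491e+00,  4.94196617e-01,  1.34613446e+00,  8.12594859e-06,
        1.30252741e+00, -9.55141141e-02]), 'qd': array([-0.00141861, -0.00014763,  0.00061241,  0.00085925,  0.00059033,
        0.00099285]), 'joint_efforts': array([ 2.16468892e-03, -8.78818488e+01, -3.81848931e+01,  7.09326030e-02,
        5.31654758e-02, -9.79917672e-05]), 'ee_pos': array([ 202.96919425, -590.96350043,  404.12864539]), 'orientation': array([-3.09746849e+00, -5.17066158e-01,  1.26534946e-04]), 'force': array([-0.13849424, -0.15370257,  0.01332553]), 'wrist_torque': array([0.00627003, 0.0478732 , 0.01509751]), 'grip_force': 0.0, 'width': 1.0004075294963855}
top 44.36633076603274 [[-0.021, -1.0, -0.003, 45.146], [-0.998, 0.021, -0.056, 518.526], [0.056, 0.002, -0.998, 1356.147], [0.0, 0.0, 0.0, 1.0]]
scene 48.25545036548402 [[0.127, 0.992, -0.012, -92.238], [0.763, -0.106, -0.638, -362.729], [-0.634, 0.072, -0.77, 1608.878], [0.0, 0.0, 0.0, 1.0]]
```

View pics/top0.png

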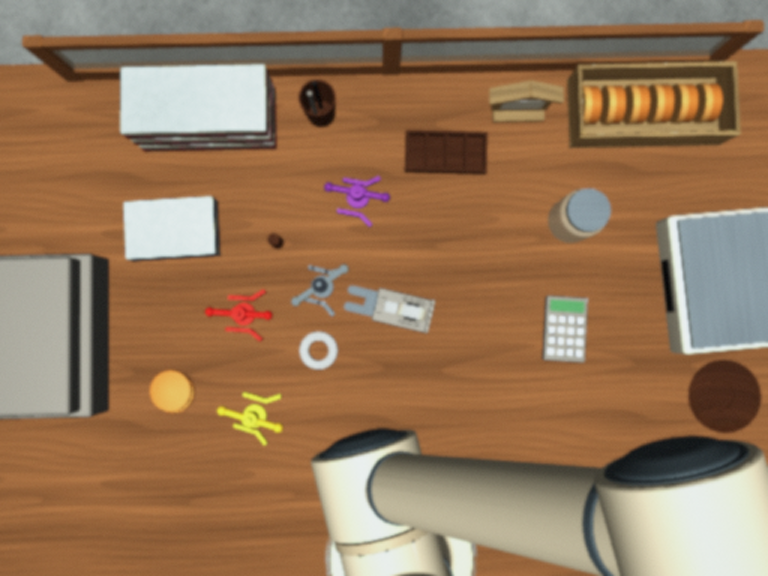

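View pics/scene0.png

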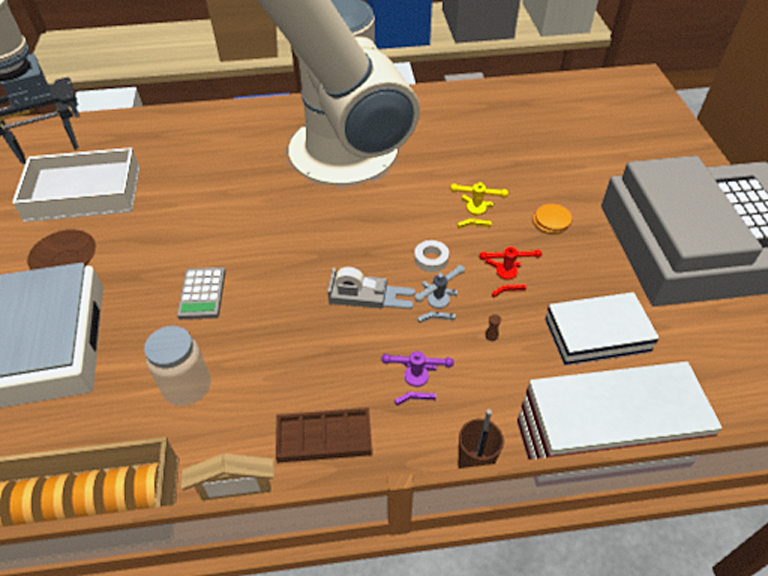

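Top view: the candidates for the hold-down are the grey one at (320,285), red (240,314), purple (357,193) and yellow (255,417). I choose grey: it isn't a coloured look-alike, and the dispenser's tongue at (360,300) faces it. The dispenser body is at (403,310). The nearby bystanders are the tape roll (318,350) and the stamp (275,241). Next I'll check this in one close crop and measure.

```bash
python3 - <<'E'
from h import *
c=cam('top'); P=cloud(c); f=c['frame']
np.savez('t0.npz',P=P,f=f)
save('crop0.png',f[150:260,180:310],6)
for u,v in [(213,190),(238,200)]: print(ray(c,u,v,60))
hsv=cv2.cvtColor(f,cv2.COLOR_RGB2HSV)
m=(hsv[...,1]<90); 
roi=np.zeros_like(m); roi[165:240,185:300]=1
k=m&roi
for z0,z1 in [(3,10),(15,28),(28,45),(45,62),(62,80),(80,100)]:
    s=k&(P[...,2]>z0)&(P[...,2]<z1)
    n,l,st,ce=cv2.connectedComponentsWithStats(s.astype(np.uint8))
    for i in range(1,n):
        if st[i,4]>8:
            q=P[l==i]; print(z0,z1,st[i,4],ce[i].round(1),np.nanmean(q,0).round(1), cv2.minAreaRect(q[:,:2].astype(np.float32)))
c2=cam('scene'); P2=cloud(c2); f2=c2['frame']; np.savez('s0.npz',P=P2,f=f2)
save('crop1.png',f2[160:220,210:320],7)
E
```

```text
[522.93152122 142.2013775   60.        ]
[493.29223048  72.34531137  60.        ]
3 10 9 [211.4 179. ] [558.5 150.6   7.9] ((557.2408447265625, 150.28390502929688), (8.382306098937988, 8.695287704467773), 0.8314484357833862)
3 10 203 [241.2 200.5] [493.8  64.8   6. ] ((496.48974609375, 67.47006225585938), (57.7149772644043, 52.632354736328125), 75.1418685913086)
15 28 60 [216.6 194.1] [513.1 135.1  21.5] ((513.3568725585938, 135.04942321777344), (18.576269149780273, 39.9532585144043), 31.455562591552734)
15 28 406 [266.8 206.6] [474.1  -9.2  23.2] ((474.53302001953125, -10.99542236328125), (103.90000915527344, 63.89764404296875), 75.28456115722656)
15 28 238 [212.  230.2] [409.2 150.1  22.9] ((409.7529296875, 150.31051635742188), (69.84591674804688, 51.952369689941406), 88.60575866699219)
28 45 125 [256.5 203.7] [482.5  20.4  37.6] ((484.4564208984375, 17.48370361328125), (42.79852294921875, 28.832517623901367), 88.23088836669922)
28 45 52 [286.1 210.5] [461.4 -63.8  38.5] ((461.3036193847656, -63.3668327331543), (7.382015705108643, 62.294063568115234), 75.12601470947266)
45 62 39 [2
[... 303 characters left out ...]
63.2 -50.8  55.6] ((463.5433349609375, -50.75171661376953), (11.006218910217285, 21.36940574645996), 66.7085952758789)
45 62 42 [272.6 214.2] [451.6 -24.4  50.5] ((452.797607421875, -25.085041046142578), (38.43510437011719, 12.254166603088379), 74.71189880371094)
62 80 218 [213.1 189.7] [523.1 140.8  73.3] ((522.9877319335938, 141.8774871826172), (26.249855041503906, 123.96009826660156), 37.67612075805664)
62 80 105 [274.2 207.4] [470.2 -28.6  67.3] ((469.8752136230469, -28.184738159179688), (44.27918243408203, 21.637977600097656), 75.11333465576172)
80 100 20 [212.2 189.6] [522.3 142.3  86.9] ((523.2587890625, 142.69943237304688), (11.913163185119629, 18.925128936767578), 84.04654693603516)
```

View pics/crop0.png

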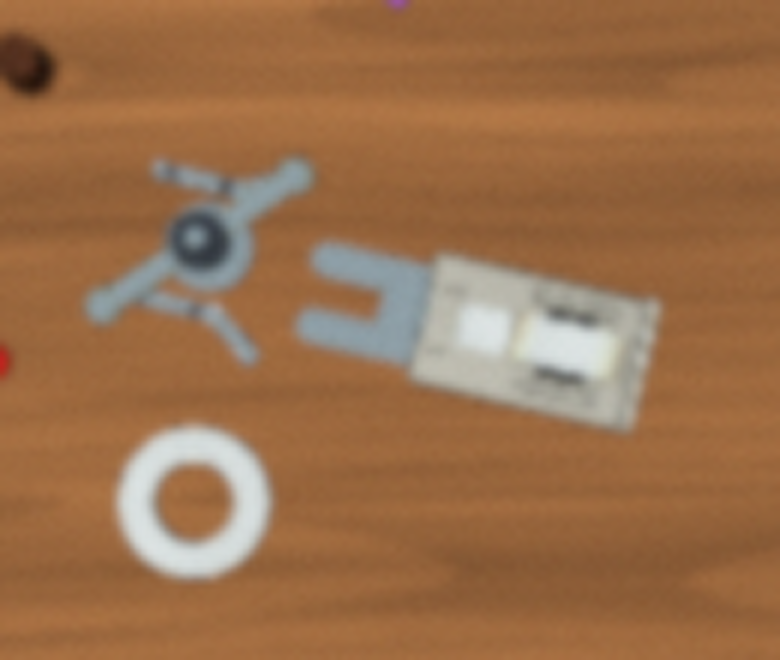

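The crop shows the grey hold-down with its dark stud knob at (198,240), bar balls at (295,175) and (100,305), and rails opening toward the dispenser. The tongue fork tips are at (320,255) and (305,325). The sizes match: body 104x64, tongue 53 wide, knob at z 87. Next I'll get the rail direction and dispenser yaw.

```bash
python3 - <<'E'
from h import *
d=np.load('t0.npz'); P=d['P']; f=d['f']; h=cv2.cvtColor(f,cv2.COLOR_RGB2HSV)
stud=np.array([522.7,142.3])
def line(p): 
    v=cv2.fitLine(p.astype(np.float32),cv2.DIST_HUBER,0,.01,.01).ravel(); v[:2]*=np.sign(v[1]); return np.degrees(np.arctan2(v[1],v[0])),v[2:]
g=(h[...,1]<110)
R=np.linalg.norm(P[...,:2]-stud,axis=-1)
for nm,d_ in (('top',d),('scene',np.load('s0.npz'))):
    P=d_['P'];h=cv2.cvtColor(d_['f'],cv2.COLOR_RGB2HSV); g=h[...,1]<110
    R=np.linalg.norm(P[...,:2]-stud,axis=-1)
    b=g&(R<66)&(P[...,2]>58)&(P[...,2]<82); rad=b&(R>20)
    print(nm,'bar',line(P[rad][:,:2]),np.median(P[b&(R<48)&(R>20)][:,2]),rad.sum(), 'R max',R[rad].max())
    for s in(1,-1):
        e=(P[...,:2]-stud); a=np.radians(77.0); al=e@[np.cos(a),np.sin(a)]; la=e@[-np.sin(a),np.cos(a)]*s
        q=g&(P[...,2]>7)&(P[...,2]<16)&(al>-8)&(al<42)&(la>20)&(la<40)
        if q.sum()>4: print('rail',s,q.sum(),line(P[q][:,:2]),np.median(la[q]))
    w=g&(P[...,2]>32)&(P[...,2]<43)&(np.linalg.norm(P[...,:2]-[461,-63],axis=-1)<36)
    print('wall',w.sum(),cv2.minAreaRect(P[w][:,:2].astype(np.float32)))
    t=g&(P[...,2]>3)&(P[...,2]<10)&(np.linalg.norm(P[...,:2]-[496,67],axis=-1)<50)
    print('tongue',t.sum(),cv2.minAreaRect(P[t][:,:2].astype(np.float32)))
E
```

```text
top bar (np.float32(123.11456), array([523.2418, 140.5648], dtype=float32)) 71.39923472371697 144 R max 63.423820757729395
rail 1 26 (np.float32(82.043816), array([495.49677, 159.43611], dtype=float32)) 30.458432821298423
rail -1 37 (np.float32(73.50457), array([556.69   , 146.67664], dtype=float32)) 32.02847847632361
wall 49 ((460.77496337890625, -59.95986557006836), (56.94868087768555, 34.5764274597168), 9.060765266418457)
tongue 206 ((495.4093322753906, 67.79873657226562), (58.56290054321289, 53.58728790283203), 76.55403900146484)
scene bar (np.float32(123.07153), array([528.4277, 140.6804], dtype=float32)) 71.18141112270138 113 R max 62.873172097810624
rail 1 20 (np.float32(66.91165), array([501.686  , 172.01308], dtype=float32)) 27.148773593272136
rail -1 39 (np.float32(73.16216), array([559.05426, 148.26279], dtype=float32)) 34.05414719254697
wall 50 ((462.41461181640625, -61.09425735473633), (62.47917938232422, 26.705812454223633), 6.44162654876709)
tongue 180 ((497.5191650390625, 63.125144958496094), (67.71504211425781, 58.86006546020508), 75.83758544921875)
```

>>> drive_tool([
  [0.3, 0, 0, 0, 0, 0, -0.0236],
  [0.3, 0, 0, 0, 0, 0, -0.0236],
  [0.3, 0, 0, 0, 0, 0, -0.0236],
  [0.3, 0, 0, 0, 0, 0, -0.0236],
  [0.3, 0, 0, 0, 0, 0, -0.0236],
  [0.3, 0, 0, 0, 0, 0, -0.0236],
  [0.3, 0, 0, 0, 0, 0, -0.0167],
  [0.3, 0.0547, 0.0128, 0, 0, 0, 0],
  [0.3, 0.0547, 0.0128, 0, 0, 0, 0],
  [0.3, 0.0547, 0.0128, 0, 0, 0, 0],
  [0.3, 0.0547, 0.0128, 0, 0, 0, 0],
  [0.3, 0.0547, 0.0128, 0, 0, 0, 0],
  [0.3, 0.0547, 0.0128, 0, 0, 0, 0],
  [0.3, 0.0547, 0.0128, 0, 0, 0, 0],
  [0.3, 0.0547, 0.0128, 0, 0, 0, 0],
  [0.3, 0.0547, 0.0128, 0, 0, 0, 0],
  [0.3, 0.0547, 0.0128, 0, 0, 0, 0],
  [0.3, 0.0547, 0.0128, 0, 0, 0, 0],
  [0.3, 0.055, 0.0128, 0, 0, 0, 0],
  [0.3, 0, 0, 0, 0, 0, 0],
])

```text
time: 2.2
ee_pos: [451.3, -107.4, 404.7]
orientation: [-2.472, -1.938, -0.002]
force: [-0.4, -0.5, 0.2]
width: 0.299
grip_force: 0.0
```

>>> drive_tool([
  [0.3, 0, 0, 0.0504, 0, 0, 0],
  [0.3, 0, 0, 0.0504, 0, 0, 0],
  [0.3, 0, 0, 0.0504, 0, 0, 0],
  [0.3, 0, 0, 0.0504, 0, 0, 0],
  [0.3, 0, 0, 0.0504, 0, 0, 0],
  [0.3, 0, 0, 0, 0, 0, 0],
  [0.3, 0.0125, 0, 0, 0, 0, 0],
  [0.3, 0.01, 0, 0, 0, 0, 0],
  [0.3, 0.005, 0, 0, 0, 0, 0],
  [0.3, 0.005, 0, 0, 0, 0, 0],
  [0.3, 0.005, 0, 0, 0, 0, 0],
  [0.3, 0.005, 0, 0, 0, 0, 0],
  [0.3, 0.005, 0, 0, 0, 0, 0],
  [0.3, 0, 0, 0, 0, 0, 0],
])

```text
time: 3.6
ee_pos: [459.5, -74.4, 203.9]
orientation: [2.475, 1.932, 0.001]
force: [1.2, -2.1, 0.8]
width: 0.305
grip_force: 1.1
```

```bash
cat > m.py <<'E'
from h import *
import sys
c=cam('top'); P=cloud(c); f=c['frame']; h=cv2.cvtColor(f,cv2.COLOR_RGB2HSV); g=h[...,1]<90
o=observe(); print('tcp',o['ee_pos'].round(1),'F',o['force'].round(1),'T',o['wrist_torque'].round(2),'q6',o['q'][5].round(2),'t',o['time'])
near=(np.abs(P[...,0]-490)<70)&(P[...,1]>-90)&(P[...,1]<150)
s=g&near&(P[...,2]>18)&(P[...,2]<28)&(np.linalg.norm(P[...,:2]-[522.7,142.3],axis=-1)>26)
n,l,st,ce=cv2.connectedComponentsWithStats(s.astype(np.uint8)); i=1+np.argmax(st[1:,4])
print('body',st[i,4],cv2.minAreaRect(P[l==i][:,:2].astype(np.float32)))
t=g&near&(P[...,2]>3)&(P[...,2]<10); n,l,st,ce=cv2.connectedComponentsWithStats(t.astype(np.uint8)); i=1+np.argmax(st[1:,4])
print('tongue',st[i,4],cv2.minAreaRect(P[l==i][:,:2].astype(np.float32)))
save(sys.argv[1],f[140:250,170:320],5)
E
python3 m.py p1.png
```

```text
tcp [459.5 -74.4 203.7] F [ 0.1 -1.5  1.6] T [-0.35 -0.14 -0.01] q6 -0.04 t 3.65
body 115 ((462.30023193359375, 26.602596282958984), (54.47945785522461, 21.822303771972656), 76.24148559570312)
tongue 209 ((496.9769592285156, 76.99021911621094), (59.20206069946289, 52.28338623046875), 77.47846221923828)
```

View pics/p1.png

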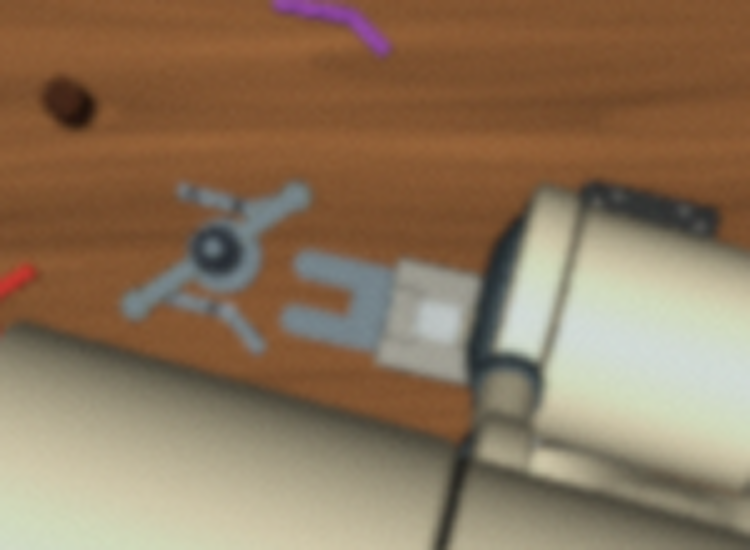

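The picture shows the fingers on the rear wall and the fork, with tips at (300,262) and (285,320), pointing toward the stud (215,248). About 74 mm remains along the tongue and 9 mm to the side.

>>> drive_tool([
  [0.3, 0.00625, 0.0014, 0, 0, 0, 0],
  [0.3, 0.00625, 0.0014, 0, 0, 0, 0],
  [0.3, 0.00625, 0.0014, 0, 0, 0, 0],
  [0.3, 0.00625, 0.0014, 0, 0, 0, 0],
  [0.3, 0.00625, 0.0014, 0, 0, 0, 0],
  [0.3, 0.00625, 0.0014, 0, 0, 0, 0],
  [0.3, 0.00625, 0.0014, 0, 0, 0, 0],
  [0.3, 0.00625, 0.0014, 0, 0, 0, 0],
  [0.3, 0, 0, 0, 0, 0, 0],
])

```text
time: 4.55
ee_pos: [477.6, -37.6, 203.5]
orientation: [2.476, 1.933, 0.0]
force: [0.6, -0.0, 0.7]
width: 0.298
grip_force: 0.0
```

```bash
python3 m.py p2.png
```

```text
tcp [477.5 -37.6 203.4] F [ 0.2 -1.  -0.7] T [-0.07 -0.06 -0.06] q6 0.04 t 4.6
body 87 ((481.9531555175781, 69.67212677001953), (42.52922439575195, 20.80753517150879), 77.54483032226562)
tongue 162 ((513.9450073242188, 112.33216857910156), (53.96562576293945, 49.90769958496094), 74.74560546875)
```

View pics/p2.png

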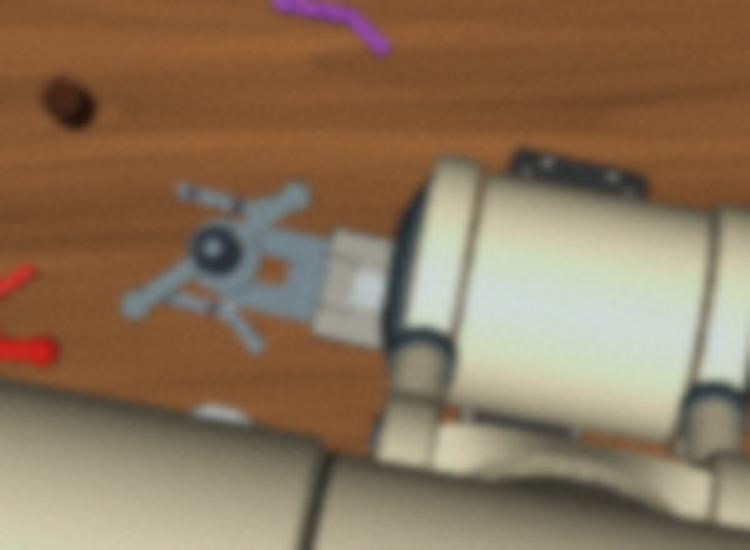

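The fork is straddling the stud between the rails, with the slot still open at (272,270). About 33 mm is left.

>>> drive_tool([
  [0.3, 0.005, 0, 0, 0, 0, 0],
  [0.3, 0.005, 0, 0, 0, 0, 0],
  [0.3, 0.005, 0, 0, 0, 0, 0],
  [0.3, 0.005, 0, 0, 0, 0, 0],
  [0.3, 0.005, 0, 0, 0, 0, 0],
  [0.3, 0.005, 0, 0, 0, 0, 0],
  [0.3, 0.004, 0, 0, 0, 0, 0],
  [0.3, 0, 0, 0, 0, 0, 0],
])

```text
time: 5.4
ee_pos: [484.1, -11.3, 203.3]
orientation: [2.476, 1.933, -0.0]
force: [-0.6, -0.1, 0.6]
width: 0.301
grip_force: 0.5
```

>>> drive_tool([
  [0.3, 0.0013, 0, 0, 0, 0, 0],
  [0.3, 0.0013, 0, 0, 0, 0, 0],
  [0.3, 0.0013, 0, 0, 0, 0, 0],
])

```text
time: 5.7
ee_pos: [484.7, -8.7, 203.3]
orientation: [2.476, 1.933, -0.001]
force: [-2.3, -8.4, 4.9]
width: 0.299
grip_force: 4.4
```

>>> drive_tool([
  [0.3, 0.0013, 0, 0, 0, 0, 0],
  [0.3, 0.0013, 0, 0, 0, 0, 0],
])

```text
time: 5.9
ee_pos: [485.2, -6.7, 203.3]
orientation: [2.476, 1.933, -0.001]
force: [-1.9, -8.2, 4.1]
width: 0.3
grip_force: 4.4
```

>>> drive_tool([
  [0.3, 0.0013, 0, 0, 0, 0, 0],
  [0.3, 0.0013, 0, 0, 0, 0, 0],
])

```text
time: 6.1
ee_pos: [485.6, -5.1, 203.3]
orientation: [2.475, 1.933, -0.002]
force: [-6.1, -27.4, 7.1]
width: 0.301
grip_force: 13.9
```

Now hard against the stop at 28 N, and the seat estimate (522.4, 142.4) agrees with the stud (522.7, 142.3). I'll retreat, rise, and centre over the stud.

>>> drive_tool([
  [0.3, 0, 0, 0, 0, 0, 0],
  [0.3, 0, 0, 0, 0, 0, 0],
  [0.3, -0.01, 0, 0, 0, 0, 0],
  [0.3, -0.04, 0, 0, 0, 0, 0],
  [0.3, 0, 0, -0.053, 0, 0, 0],
  [0.3, 0, 0, -0.053, 0, 0, 0],
  [0.63, 0, 0, -0.053, 0, 0, 0],
  [0.63, 0, 0, 0, 0, 0, 0],
  [0.63, 0.06, 0, 0, 0, 0, 0],
  [0.63, 0.06, 0, 0, 0, 0, 0],
  [0.63, 0.06, 0, 0, 0, 0, 0],
  [0.63, 0.06, 0, 0, 0, 0, 0],
  [0.63, 0, 0, 0, 0, 0, -0.0236],
  [0.63, 0, 0, 0, 0, 0, -0.0236],
  [0.63, 0, 0, 0, 0, 0, -0.0236],
  [0.63, 0, 0, 0, 0, 0, -0.0236],
  [0.63, 0, 0, 0, 0, 0, -0.0236],
  [0.63, 0, 0, 0, 0, 0, -0.0236],
  [0.63, 0, 0, 0, 0, 0, -0.0236],
  [0.63, 0, 0, 0, 0, 0, -0.0236],
])

```text
time: 8.1
ee_pos: [522.5, 142.9, 329.7]
orientation: [-0.964, -2.989, 0.0]
force: [-0.5, -0.0, -0.5]
width: 0.629
grip_force: 0.0
```

>>> drive_tool([
  [0.63, 0, 0, 0, 0, 0, -0.0236],
  [0.63, 0, 0, 0, 0, 0, -0.0236],
  [0.63, 0, 0, 0, 0, 0, -0.0236],
  [0.63, 0, 0, 0, 0, 0, -0.0236],
  [0.63, 0, 0, 0, 0, 0, -0.0236],
  [0.63, 0, 0, 0, 0, 0, -0.0236],
  [0.63, 0, 0, 0, 0, 0, -0.0236],
  [0.63, 0, 0, 0, 0, 0, -0.0236],
  [0.63, 0, 0, 0, 0, 0, -0.0236],
  [0.63, 0, 0, 0, 0, 0, -0.0236],
  [0.63, 0, 0, 0, 0, 0, -0.0236],
  [0.63, 0, 0, 0, 0, 0, -0.0236],
  [0.63, 0, 0, 0, 0, 0, -0.0236],
  [0.63, 0, 0, 0, 0, 0, -0.0236],
  [0.63, 0, 0, 0, 0, 0, -0.0236],
  [0.63, 0, 0, 0, 0, 0, 0],
])

```text
time: 9.7
ee_pos: [522.5, 142.9, 329.8]
orientation: [2.25, -2.191, -0.001]
force: [-0.1, -0.3, -0.1]
width: 0.628
grip_force: 0.0
```

```bash
python3 - <<'E'
from h import *
from scipy.spatial.transform import Rotation as Ro
o=observe();R=Ro.from_rotvec(o['orientation']).as_matrix();print(o['ee_pos'],o['q'],np.degrees(np.arctan2(R[1,1],R[0,1])),R[:,2].round(3),o['width'])
c=cam('wrist');f=c['frame'];save('w1.png',f)
for z,n in((90,'stud top'),(68,'bar')):
  T=c['camera_from_world']
  p=T[:3,:3]@[522.7,142.3,z]+T[:3,3];print(n,c['cx']+c['f']*p[0]/p[2],c['cy']+c['f']*p[1]/p[2])
P=cloud(c);h=cv2.cvtColor(f,cv2.COLOR_RGB2HSV)
R=np.linalg.norm(P[...,:2]-[522.7,142.3],axis=-1)
b=(R<75)&(P[...,2]>60)&(P[...,2]<78);print('bar',b.sum(),cv2.minAreaRect(P[b][:,:2].astype(np.float32)),np.percentile(P[b][:,2],[20,50,80]))
b=(R<40)&(P[...,2]>82)&(P[...,2]<100);print('top',b.sum(),cv2.minAreaRect(P[b][:,:2].astype(np.float32)) if b.sum() else 0)
E
```

```text
[522.53868599 142.93457144 329.84779881] [ 1.56702281e-01  4.66676809e-01  1.64083936e+00  2.51030931e-04
  1.03491133e+00 -3.01152882e+00] -178.48107583811733 [-0.001  0.    -1.   ] 0.6281467805284499
stud top 253.81246893154514 211.92858024080894
bar 253.78269915122462 203.16363591320834
bar 1866 ((525.5331420898438, 133.16714477539062), (69.11042785644531, 128.43197631835938), 4.174394130706787) [71.8508491  74.12625555 75.69341785]
top 172 ((524.8148193359375, 142.9471893310547), (10.220182418823242, 10.242576599121094), 60.36383056640625)
```

View pics/w1.png

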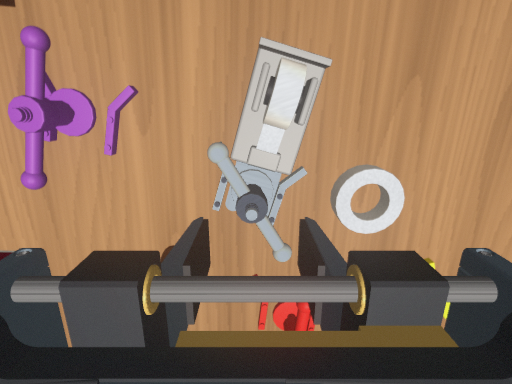

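The wrist view shows the dispenser home, with its tongue under the disc around the stud at (252,205). The bar runs from (218,152) to (282,253), and the fingers at (190,250) and (318,250) clear it. I'll lower the fork around the bar and turn.

>>> drive_tool([
  [0.63, 0, 0, 0.04, 0, 0, 0],
  [0.63, 0, 0, 0.04, 0, 0, 0],
  [0.63, 0, 0, 0.0335, 0, 0, 0],
  [0.63, 0, 0, 0, 0, 0, 0],
])

```text
time: 10.15
ee_pos: [521.6, 142.8, 236.7]
orientation: [2.239, -2.197, -0.005]
force: [-0.3, -0.2, 0.6]
width: 0.629
grip_force: 0.0
```

>>> drive_tool([
  [0.63, 0, 0, 0, 0, 0, 0.0139],
  [0.63, 0, 0, 0, 0, 0, 0.0139],
  [0.63, 0, 0, 0, 0, 0, 0.0139],
  [0.63, 0, 0, 0, 0, 0, 0.0139],
  [0.63, 0, 0, 0, 0, 0, 0.0139],
  [0.63, 0, 0, 0, 0, 0, 0.0139],
  [0.63, 0, 0, 0, 0, 0, 0.0139],
  [0.63, 0, 0, 0, 0, 0, 0.0139],
])

```text
time: 10.95
ee_pos: [523.3, 143.2, 240.9]
orientation: [-1.35, 2.835, -0.001]
force: [2.3, 1.2, -2.6]
width: 0.628
grip_force: 1.9
```

```bash
cat > s.py <<'E'
from h import *
from scipy.spatial.transform import Rotation as Ro
o=observe();R=Ro.from_rotvec(o['orientation']).as_matrix()
print(o['ee_pos'].round(1),'q6',o['q'][5].round(3),'yang',np.degrees(np.arctan2(R[1,1],R[0,1])).round(1),'F',o['force'].round(1),'T',o['wrist_torque'].round(3),'tau6',o['joint_efforts'][5].round(3),o['time'],o['grip_force'])
E
python3 s.py
```

```text
[523.3 143.2 240.9] q6 -2.303 yang 140.9 F [ 2.3  1.2 -2.6] T [ 0.507 -0.473  0.122] tau6 -2.756 10.95 1.9408084626775235
```

In contact, with torque at 0.12 N m as expected. Continuing.

>>> drive_tool([
  [0.63, 0, 0, 0, 0, 0, 0.0222],
  [0.63, 0, 0, 0, 0, 0, 0.0222],
  [0.63, 0, 0, 0, 0, 0, 0.0222],
  [0.63, 0, 0, 0, 0, 0, 0.0222],
  [0.63, 0, 0, 0, 0, 0, 0.0222],
  [0.63, 0, 0, 0, 0, 0, 0.0222],
  [0.63, 0, 0, 0, 0, 0, 0.0222],
  [0.63, 0, 0, 0, 0, 0, 0.0222],
  [0.63, 0, 0, 0, 0, 0, 0.0222],
  [0.63, 0, 0, 0, 0, 0, 0.0222],
  [0.63, 0, 0, 0, 0, 0, 0.0222],
  [0.63, 0, 0, 0, 0, 0, 0.0222],
  [0.63, 0, 0, 0, 0, 0, 0.0222],
  [0.63, 0, 0, 0, 0, 0, 0.0222],
  [0.63, 0, 0, 0, 0, 0, 0.0222],
  [0.63, 0, 0, 0, 0, 0, 0.0222],
  [0.63, 0, 0, 0, 0, 0, 0.0222],
  [0.63, 0, 0, 0, 0, 0, 0.0222],
  [0.63, 0, 0, 0, 0, 0, 0.0222],
  [0.63, 0, 0, 0, 0, 0, 0.0222],
])

```text
time: 12.95
ee_pos: [523.2, 143.1, 240.8]
orientation: [2.558, 1.823, 0.002]
force: [0.9, 1.1, -3.5]
width: 0.632
grip_force: 2.1
```

```bash
python3 s.py
```

```text
[523.2 143.1 240.8] q6 0.489 yang -19.0 F [ 0.9  1.1 -3.5] T [ 0.292 -0.359  0.125] tau6 -4.476 12.95 2.11641289293766
```

>>> drive_tool([
  [0.63, 0, 0, 0, 0, 0, 0.0139],
  [0.63, 0, 0, 0, 0, 0, 0.0139],
  [0.63, 0, 0, 0, 0, 0, 0.0139],
  [0.63, 0, 0, 0, 0, 0, 0.0139],
  [0.63, 0, 0, 0, 0, 0, 0.0139],
  [0.63, 0, 0, 0, 0, 0, 0.0139],
  [0.63, 0, 0, 0, 0, 0, 0.0139],
  [0.63, 0, 0, 0, 0, 0, 0.0139],
  [0.63, 0, 0, 0, 0, 0, 0.0139],
  [0.63, 0, 0, 0, 0, 0, 0.0139],
  [0.63, 0, 0, 0, 0, 0, 0.0139],
  [0.63, 0, 0, 0, 0, 0, 0.0139],
])

```text
time: 14.15
ee_pos: [523.5, 143.1, 241.0]
orientation: [-3.127, -0.302, -0.004]
force: [2.2, -0.2, -3.1]
width: 0.629
grip_force: 2.0
```

```bash
python3 s.py
```

```text
[523.5 143.1 241. ] q6 1.535 yang -79.0 F [ 2.2 -0.2 -3.1] T [-0.034 -0.615  0.12 ] tau6 -2.756 14.15 1.9606697594281286
```

>>> drive_tool([
  [0.63, 0, 0, 0, 0, 0, 0.0139],
  [0.63, 0, 0, 0, 0, 0, 0.0139],
  [0.63, 0, 0, 0, 0, 0, 0.0139],
  [0.63, 0, 0, 0, 0, 0, 0.0139],
])

```text
time: 14.55
ee_pos: [523.5, 143.0, 241.0]
orientation: [-3.132, 0.246, -0.004]
force: [4.0, -2.0, -4.0]
width: 0.627
grip_force: 1.9
```

```bash
python3 s.py
```

```text
[523.5 143.  241. ] q6 1.884 yang -99.0 F [ 4. -2. -4.] T [-0.236 -0.612  0.132] tau6 -2.757 14.55 1.9173481094185263
```

>>> drive_tool([
  [0.63, 0, 0, 0, 0, 0, 0.0139],
  [0.63, 0, 0, 0, 0, 0, 0.0139],
  [0.63, 0, 0, 0, 0, 0, 0.0139],
  [0.63, 0, 0, 0, 0, 0, 0.0139],
])

```text
time: 14.95
ee_pos: [523.4, 143.0, 240.9]
orientation: [-3.041, 0.786, -0.003]
force: [2.8, -2.7, -2.8]
width: 0.632
grip_force: 1.8
```

```bash
python3 s.py
```

```text
[523.4 143.  240.9] q6 2.234 yang -119.0 F [ 2.8 -2.7 -2.8] T [-0.359 -0.472  0.111] tau6 -2.761 14.95 1.8407655868213624
```

>>> drive_tool([
  [0.63, 0, 0, 0, 0, 0, 0.0139],
  [0.63, 0, 0, 0, 0, 0, 0.0139],
  [0.63, 0, 0, 0, 0, 0, 0.0139],
  [0.63, 0, 0, 0, 0, 0, 0.0139],
])

```text
time: 15.35
ee_pos: [523.3, 142.9, 240.9]
orientation: [-2.858, 1.303, -0.002]
force: [1.6, -2.6, -2.9]
width: 0.631
grip_force: 2.1
```

```bash
python3 s.py
```

```text
[523.3 142.9 240.9] q6 2.583 yang -139.0 F [ 1.6 -2.6 -2.9] T [-0.423 -0.405  0.135] tau6 -2.744 15.35 2.078024010406807
```

>>> drive_tool([
  [0.63, 0, 0, 0, 0, 0, 0.0139],
  [0.63, 0, 0, 0, 0, 0, 0.0139],
  [0.63, 0, 0, 0, 0, 0, 0.0139],
  [0.63, 0, 0, 0, 0, 0, 0.0139],
])

```text
time: 15.75
ee_pos: [523.1, 143.0, 240.8]
orientation: [-2.588, 1.78, -0.002]
force: [0.6, -2.2, -3.8]
width: 0.628
grip_force: 2.3
```

```bash
python3 s.py
```

```text
[523.1 143.  240.8] q6 2.932 yang -159.0 F [ 0.6 -2.2 -3.8] T [-0.194 -0.258  0.139] tau6 -2.735 15.75 2.2754863172303885
```

Not tight yet. Re-engaging: back off 15°, lift, turn back 180°, and lower.

>>> drive_tool([
  [0.63, 0, 0, 0, 0, 0, -0.0208],
  [0.63, 0, 0, 0, 0, 0, -0.0208],
  [0.63, 0, 0, -0.05, 0, 0, 0],
  [0.63, 0, 0, -0.05, 0, 0, 0],
  [0.63, 0, 0, 0, 0, 0, -0.0227],
  [0.63, 0, 0, 0, 0, 0, -0.0227],
  [0.63, 0, 0, 0, 0, 0, -0.0227],
  [0.63, 0, 0, 0, 0, 0, -0.0227],
  [0.63, 0, 0, 0, 0, 0, -0.0227],
  [0.63, 0, 0, 0, 0, 0, -0.0227],
  [0.63, 0, 0, 0, 0, 0, -0.0227],
  [0.63, 0, 0, 0, 0, 0, -0.0227],
  [0.63, 0, 0, 0, 0, 0, -0.0227],
  [0.63, 0, 0, 0, 0, 0, -0.0227],
  [0.63, 0, 0, 0, 0, 0, -0.0227],
])

```text
time: 17.25
ee_pos: [522.8, 143.1, 321.0]
orientation: [2.985, 0.981, 0.002]
force: [1.0, -0.0, -0.6]
width: 0.63
grip_force: 0.0
```

>>> drive_tool([
  [0.63, 0, 0, 0, 0, 0, -0.0227],
  [0.63, 0, 0, 0, 0, 0, -0.0227],
  [0.63, 0, 0, 0, 0, 0, -0.0227],
  [0.63, 0, 0, 0, 0, 0, -0.0227],
  [0.63, 0, 0, 0, 0, 0, -0.0227],
  [0.63, 0, 0, 0, 0, 0, -0.0227],
  [0.63, 0, 0, 0, 0, 0, -0.0227],
  [0.63, 0, 0, 0, 0, 0, -0.0227],
  [0.63, 0, 0, 0, 0, 0, -0.0227],
  [0.63, 0, 0, 0, 0, 0, -0.0227],
  [0.63, 0, 0, 0, 0, 0, -0.0227],
  [0.63, 0, 0, 0, 0, 0, 0],
])

```text
time: 18.45
ee_pos: [522.8, 143.1, 320.8]
orientation: [1.423, 2.8, 0.001]
force: [1.0, -1.2, 0.2]
width: 0.629
grip_force: 0.0
```

```bash
python3 s.py;  python3 - <<'E'
from h import *
c=cam('wrist');save('w2.png',c['frame'])
P=cloud(c);R=np.linalg.norm(P[...,:2]-[523,142.5],axis=-1)
b=(R<66)&(R>20)&(P[...,2]>48)&(P[...,2]<75);print(b.sum(),np.percentile(P[b][:,2],[20,50,80]))
E
```

```text
[522.8 143.1 320.8] q6 -0.474 yang 36.1 F [ 1.  -1.2  0.2] T [ 0.058 -0.106  0.037] tau6 -4.598 18.45 0.0
1394 [61.9726678  63.5526287  64.97949438]
```

View pics/w2.png

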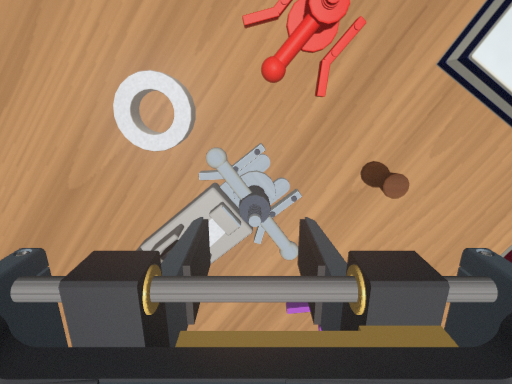

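The bar, from (217,157) to (290,252), again clears the fingers. The tongue tips show beyond the disc at (260,165) and (280,187), and the dispenser is still home.

>>> drive_tool([
  [0.63, 0, 0, 0.05, 0, 0, 0],
  [0.63, 0, 0, 0.05, 0, 0, 0],
  [0.63, 0, 0, 0, 0, 0, 0],
  [0.63, 0, 0, 0, 0, 0, 0.0139],
  [0.63, 0, 0, 0, 0, 0, 0.0139],
  [0.63, 0, 0, 0, 0, 0, 0.0139],
  [0.63, 0, 0, 0, 0, 0, 0.0139],
  [0.63, 0, 0, 0, 0, 0, 0.0139],
])

```text
time: 19.3
ee_pos: [523.2, 143.0, 241.6]
orientation: [2.005, 2.417, 0.001]
force: [-0.1, -1.7, -3.3]
width: 0.631
grip_force: 2.3
```

```bash
python3 s.py
```

```text
[523.2 143.  241.6] q6 -0.029 yang 10.7 F [-0.1 -1.7 -3.3] T [-0.154 -0.135  0.178] tau6 -2.731 19.3 2.252236886229184
```

>>> drive_tool([
  [0.63, 0, 0, 0, 0, 0, 0.0139],
  [0.63, 0, 0, 0, 0, 0, 0.0139],
  [0.63, 0, 0, 0, 0, 0, 0.0139],
])

```text
time: 19.6
ee_pos: [523.2, 143.1, 241.6]
orientation: [2.304, 2.135, 0.002]
force: [-0.0, -0.2, -4.8]
width: 0.631
grip_force: 2.5
```

```bash
python3 s.py
```

```text
[523.2 143.1 241.6] q6 0.233 yang -4.3 F [-0.  -0.2 -4.8] T [ 0.022 -0.238  0.173] tau6 -2.724 19.6 2.4527252153347945
```

>>> drive_tool([
  [0.63, 0, 0, 0, 0, 0, 0.0139],
  [0.63, 0, 0, 0, 0, 0, 0.0139],
  [0.63, 0, 0, 0, 0, 0, 0.0139],
])

```text
time: 19.9
ee_pos: [523.3, 143.2, 241.6]
orientation: [2.563, 1.816, 0.002]
force: [1.3, 0.9, -2.9]
width: 0.633
grip_force: 2.6
```

```bash
python3 s.py
```

```text
[523.3 143.2 241.6] q6 0.495 yang -19.4 F [ 1.3  0.9 -2.9] T [ 0.175 -0.28   0.158] tau6 -2.718 19.9 2.5781701152664027
```

>>> drive_tool([
  [0.63, 0, 0, 0, 0, 0, 0.0139],
  [0.63, 0, 0, 0, 0, 0, 0.0139],
  [0.63, 0, 0, 0, 0, 0, 0.0139],
])

```text
time: 20.2
ee_pos: [523.4, 143.2, 241.7]
orientation: [2.778, 1.466, 0.003]
force: [3.0, 1.3, -4.4]
width: 0.631
grip_force: 2.7
```

```bash
python3 s.py
```

```text
[523.4 143.2 241.7] q6 0.757 yang -34.4 F [ 3.   1.3 -4.4] T [ 0.179 -0.402  0.106] tau6 -2.712 20.2 2.660326366312802
```

>>> drive_tool([
  [0.63, 0, 0, 0, 0, 0, 0.0139],
  [0.63, 0, 0, 0, 0, 0, 0.0139],
])

```text
time: 20.4
ee_pos: [523.5, 143.2, 241.7]
orientation: [2.896, 1.218, 0.004]
force: [2.5, 1.4, -3.3]
width: 0.631
grip_force: 2.7
```

```bash
python3 s.py
```

```text
[523.5 143.2 241.7] q6 0.932 yang -44.4 F [ 2.5  1.4 -3.3] T [ 0.197 -0.439  0.179] tau6 -2.708 20.4 2.713689396623522
```

>>> drive_tool([
  [0.63, 0, 0, 0, 0, 0, 0.0139],
  [0.63, 0, 0, 0, 0, 0, 0.0139],
])

```text
time: 20.6
ee_pos: [523.6, 143.2, 241.7]
orientation: [2.991, 0.961, 0.004]
force: [2.2, 0.6, -4.6]
width: 0.63
grip_force: 3.2
```

```bash
python3 s.py
```

```text
[523.6 143.2 241.7] q6 1.106 yang -54.4 F [ 2.2  0.6 -4.6] T [ 0.238 -0.584  0.198] tau6 -2.673 20.6 3.181682611236738
```

>>> drive_tool([
  [0.63, 0, 0, 0, 0, 0, 0.0083],
])

```text
time: 20.7
ee_pos: [523.6, 143.2, 241.7]
orientation: [3.015, 0.882, 0.004]
force: [2.5, 1.4, -6.0]
width: 0.628
grip_force: 3.3
```

```bash
python3 s.py
```

```text
[523.6 143.2 241.7] q6 1.158 yang -57.4 F [ 2.5  1.4 -6. ] T [ 0.26  -0.618  0.213] tau6 -0.521 20.7 3.312681739216714
```

>>> drive_tool([
  [0.63, 0, 0, 0, 0, 0, 0.0083],
])

```text
time: 20.8
ee_pos: [523.6, 143.2, 241.7]
orientation: [3.036, 0.805, 0.004]
force: [4.2, -0.5, -5.1]
width: 0.636
grip_force: 3.5
```

```bash
python3 s.py
```

```text
[523.6 143.2 241.7] q6 1.209 yang -60.3 F [ 4.2 -0.5 -5.1] T [ 0.244 -0.621  0.296] tau6 -1.377 20.8 3.481375747578568
```

>>> drive_tool([
  [0.63, 0, 0, 0, 0, 0, 0.0083],
])

```text
time: 20.9
ee_pos: [523.7, 143.2, 241.7]
orientation: [3.056, 0.726, 0.004]
force: [3.5, 1.5, -5.1]
width: 0.633
grip_force: 3.7
```

```bash
python3 s.py
```

```text
[523.7 143.2 241.7] q6 1.261 yang -63.3 F [ 3.5  1.5 -5.1] T [ 0.219 -0.668  0.246] tau6 -1.468 20.9 3.667705008701887
```

>>> drive_tool([
  [0.63, 0, 0, 0, 0, 0, 0.0083],
  [0.63, 0, 0, 0, 0, 0, 0.0083],
  [0.63, 0, 0, 0, 0, 0, 0.0083],
])

```text
time: 21.2
ee_pos: [523.7, 143.2, 241.7]
orientation: [3.104, 0.485, 0.004]
force: [3.9, 0.4, -8.1]
width: 0.632
grip_force: 4.2
```

```bash
python3 s.py
```

```text
[523.7 143.2 241.7] q6 1.418 yang -72.2 F [ 3.9  0.4 -8.1] T [ 0.2   -0.733  0.264] tau6 -1.435 21.2 4.217602905991953
```

>>> drive_tool([
  [0.63, 0, 0, 0, 0, 0, 0.0083],
  [0.63, 0, 0, 0, 0, 0, 0.0083],
  [0.63, 0, 0, 0, 0, 0, 0.0083],
])

```text
time: 21.5
ee_pos: [523.8, 143.2, 241.7]
orientation: [-3.132, -0.241, -0.005]
force: [3.8, -0.1, -7.2]
width: 0.627
grip_force: 4.8
```

```bash
python3 s.py
```

```text
[523.8 143.2 241.7] q6 1.574 yang -81.2 F [ 3.8 -0.1 -7.2] T [ 0.165 -0.804  0.291] tau6 -1.397 21.5 4.783491193084046
```

>>> drive_tool([
  [0.63, 0, 0, 0, 0, 0, 0.0083],
  [0.63, 0, 0, 0, 0, 0, 0.0083],
  [0.63, 0, 0, 0, 0, 0, 0.0083],
])

```text
time: 21.8
ee_pos: [523.8, 143.2, 241.7]
orientation: [-3.141, 0.004, -0.005]
force: [4.4, 0.1, -8.9]
width: 0.63
grip_force: 5.3
```

```bash
python3 s.py
```

```text
[523.8 143.2 241.7] q6 1.73 yang -90.1 F [ 4.4  0.1 -8.9] T [ 0.014 -0.945  0.385] tau6 -1.358 21.8 5.3280511137563735
```

>>> drive_tool([
  [0.63, 0, 0, 0, 0, 0, 0.0083],
  [0.63, 0, 0, 0, 0, 0, 0.0083],
])

```text
time: 22.0
ee_pos: [523.8, 143.1, 241.7]
orientation: [-3.137, 0.168, -0.005]
force: [4.2, -0.4, -9.0]
width: 0.628
grip_force: 5.7
```

```bash
python3 s.py
```

```text
[523.8 143.1 241.7] q6 1.835 yang -96.1 F [ 4.2 -0.4 -9. ] T [ 0.077 -1.042  0.381] tau6 -1.332 22.0 5.666989248711616
```

>>> drive_tool([
  [0.63, 0, 0, 0, 0, 0, 0.0083],
  [0.63, 0, 0, 0, 0, 0, 0.0083],
])

```text
time: 22.2
ee_pos: [523.9, 143.1, 241.7]
orientation: [-3.124, 0.331, -0.005]
force: [5.1, -1.6, -9.3]
width: 0.628
grip_force: 6.0
```

```bash
python3 s.py
```

```text
[523.9 143.1 241.7] q6 1.939 yang -102.1 F [ 5.1 -1.6 -9.3] T [-0.025 -1.075  0.411] tau6 -1.306 22.2 6.027203765697777
```

>>> drive_tool([
  [0.63, 0, 0, 0, 0, 0, 0.0083],
  [0.63, 0, 0, 0, 0, 0, 0.0083],
])

```text
time: 22.4
ee_pos: [523.9, 143.1, 241.6]
orientation: [-3.102, 0.493, -0.005]
force: [6.2, -0.7, -10.2]
width: 0.633
grip_force: 6.4
```

```bash
python3 s.py
```

```text
[523.9 143.1 241.6] q6 2.043 yang -108.1 F [  6.2  -0.7 -10.2] T [-0.084 -1.174  0.486] tau6 -1.28 22.4 6.3938827137462795
```

>>> drive_tool([
  [0.63, 0, 0, 0, 0, 0, 0.0083],
  [0.63, 0, 0, 0, 0, 0, 0.0083],
  [0.63, 0, 0, 0, 0, 0, 0.0083],
])

```text
time: 22.7
ee_pos: [523.9, 143.0, 241.6]
orientation: [-3.054, 0.734, -0.005]
force: [6.3, -2.5, -10.1]
width: 0.627
grip_force: 7.0
```

```bash
python3 s.py
```

```text
[523.9 143.  241.6] q6 2.2 yang -117.0 F [  6.3  -2.5 -10.1] T [-0.259 -1.178  0.467] tau6 -1.242 22.7 6.998445438221097
```

>>> drive_tool([
  [0.63, 0, 0, 0, 0, 0, 0.0083],
  [0.63, 0, 0, 0, 0, 0, 0.0083],
])

```text
time: 22.9
ee_pos: [523.9, 143.0, 241.6]
orientation: [-3.011, 0.892, -0.005]
force: [6.2, -2.8, -11.3]
width: 0.627
grip_force: 7.4
```

```bash
python3 s.py
```

```text
[523.9 143.  241.6] q6 2.304 yang -123.0 F [  6.2  -2.8 -11.3] T [-0.338 -1.258  0.547] tau6 -1.217 22.9 7.366106556728482
```

>>> drive_tool([
  [0.63, 0, 0, 0, 0, 0, 0.0083],
  [0.63, 0, 0, 0, 0, 0, 0.0083],
])

```text
time: 23.1
ee_pos: [523.9, 143.0, 241.5]
orientation: [-2.961, 1.048, -0.005]
force: [6.8, -2.1, -12.9]
width: 0.631
grip_force: 7.7
```

```bash
python3 s.py
```

```text
[523.9 143.  241.5] q6 2.408 yang -129.0 F [  6.8  -2.1 -12.9] T [-0.389 -1.261  0.547] tau6 -1.19 23.1 7.728653848171234
```

>>> drive_tool([
  [0.63, 0, 0, 0, 0, 0, 0.0083],
])

```text
time: 23.2
ee_pos: [523.9, 143.0, 241.5]
orientation: [-2.932, 1.125, -0.005]
force: [6.0, -3.5, -11.8]
width: 0.63
grip_force: 7.9
```

>>> drive_tool([
  [0.63, 0, 0, 0, 0, 0, 0.0083],
])

```text
time: 23.3
ee_pos: [524.0, 142.9, 241.5]
orientation: [-2.902, 1.201, -0.005]
force: [6.8, -3.3, -13.1]
width: 0.629
grip_force: 8.1
```

```bash
python3 s.py
```

```text
[524.  142.9 241.5] q6 2.513 yang -135.0 F [  6.8  -3.3 -13.1] T [-0.504 -1.322  0.544] tau6 -1.164 23.3 8.101378725841641
```

>>> drive_tool([
  [0.63, 0, 0, 0, 0, 0, 0.0083],
])

```text
time: 23.4
ee_pos: [523.9, 142.9, 241.5]
orientation: [-2.87, 1.276, -0.005]
force: [6.3, -3.4, -12.8]
width: 0.63
grip_force: 8.3
```

```bash
python3 s.py
```

```text
[523.9 142.9 241.5] q6 2.565 yang -137.9 F [  6.3  -3.4 -12.8] T [-0.554 -1.378  0.58 ] tau6 -1.151 23.4 8.28366944566369
```

>>> drive_tool([
  [0.63, 0, 0, 0, 0, 0, 0.0083],
])

```text
time: 23.5
ee_pos: [523.9, 142.9, 241.5]
orientation: [-2.835, 1.35, -0.005]
force: [5.8, -4.5, -12.8]
width: 0.628
grip_force: 8.6
```

```bash
python3 s.py
```

```text
[523.9 142.9 241.5] q6 2.617 yang -140.9 F [  5.8  -4.5 -12.8] T [-0.6   -1.278  0.546] tau6 -1.139 23.5 8.561248909682035
```

>>> drive_tool([
  [0.63, 0, 0, 0, 0, 0, 0.0056],
])

```text
time: 23.6
ee_pos: [523.9, 142.9, 241.5]
orientation: [-2.811, 1.4, -0.004]
force: [6.6, -4.4, -11.5]
width: 0.629
grip_force: 8.7
```

>>> drive_tool([
  [0.63, 0, 0, 0, 0, 0, 0.0056],
])

```text
time: 23.7
ee_pos: [523.9, 142.9, 241.5]
orientation: [-2.787, 1.448, -0.004]
force: [6.9, -4.4, -11.1]
width: 0.627
grip_force: 8.8
```

```bash
python3 s.py
```

```text
[523.9 142.9 241.5] q6 2.687 yang -144.9 F [  6.9  -4.4 -11.1] T [-0.618 -1.315  0.515] tau6 -0.51 23.7 8.785660173743963
```

>>> drive_tool([
  [0.63, 0, 0, 0, 0, 0, 0.0056],
])

```text
time: 23.8
ee_pos: [523.9, 142.9, 241.5]
orientation: [-2.761, 1.497, -0.004]
force: [6.5, -4.0, -13.6]
width: 0.629
grip_force: 8.9
```

>>> drive_tool([
  [0.63, 0, 0, 0, 0, 0, 0.0056],
])

```text
time: 23.9
ee_pos: [523.9, 142.9, 241.5]
orientation: [-2.734, 1.545, -0.004]
force: [5.9, -4.1, -13.0]
width: 0.63
grip_force: 9.0
```

```bash
python3 s.py
```

```text
[523.9 142.9 241.5] q6 2.757 yang -148.9 F [  5.9  -4.1 -13. ] T [-0.676 -1.364  0.589] tau6 -0.545 23.9 9.045755378901958
```

```bash
python3 - <<'E'
from h import *
c=cam('wrist');t=cam('scene')
save('w3.png',np.vstack([c['frame'][100:300],cv2.resize(t['frame'][150:230,190:395],(512,200))]))
P=cloud(c);R=np.linalg.norm(P[...,:2]-[523,142.5],axis=-1)
b=(R<48)&(R>17)&(P[...,2]>42)&(P[...,2]<75);print(b.sum(),np.percentile(P[b][:,2],[20,50,80]))
E
```

```text
2468 [58.2357051  60.65600816 65.9818622 ]
```

View pics/w3.png

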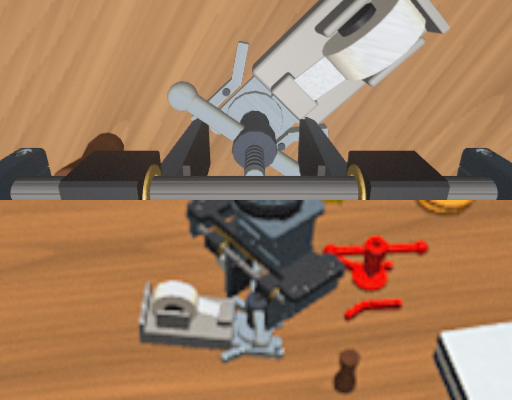

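The bar is still moving with the fingers; its ball is at (183,96) and the disc is on the tongue. Bar height is about 55, so the solid stop should be near. Continuing in small steps.

>>> drive_tool([
  [0.63, 0, 0, 0, 0, 0, 0.0083],
])

```text
time: 24.1
ee_pos: [523.9, 142.9, 241.5]
orientation: [-2.694, 1.614, -0.004]
force: [6.3, -4.3, -12.6]
width: 0.629
grip_force: 9.1
```

```bash
python3 s.py
```

```text
[523.9 142.9 241.5] q6 2.808 yang -151.9 F [  6.3  -4.3 -12.6] T [-0.699 -1.34   0.634] tau6 -2.427 24.1 9.124243771657348
```

>>> drive_tool([
  [0.63, 0, 0, 0, 0, 0, 0.0083],
])

```text
time: 24.2
ee_pos: [523.9, 142.9, 241.5]
orientation: [-2.649, 1.686, -0.004]
force: [7.0, -3.9, -13.1]
width: 0.629
grip_force: 9.3
```

```bash
python3 s.py
```

```text
[523.9 142.9 241.5] q6 2.862 yang -155.0 F [  7.   -3.9 -13.1] T [-0.746 -1.349  0.654] tau6 -1.236 24.2 9.309740401804447
```

>>> drive_tool([
  [0.63, 0, 0, 0, 0, 0, 0.0083],
])

```text
time: 24.3
ee_pos: [523.9, 142.9, 241.4]
orientation: [-2.604, 1.755, -0.004]
force: [6.9, -4.4, -12.3]
width: 0.632
grip_force: 9.5
```

```bash
python3 s.py
```

```text
[523.9 142.9 241.4] q6 2.914 yang -157.9 F [  6.9  -4.4 -12.3] T [-0.754 -1.292  0.623] tau6 -1.075 24.3 9.524142052978277
```

>>> drive_tool([
  [0.63, 0, 0, 0, 0, 0, -0.0208],
  [0.63, 0, 0, 0, 0, 0, -0.0208],
  [0.63, 0, 0, -0.05, 0, 0, 0],
  [0.63, 0, 0, -0.05, 0, 0, 0],
  [0.63, 0, 0, 0, 0, 0, -0.0227],
  [0.63, 0, 0, 0, 0, 0, -0.0227],
  [0.63, 0, 0, 0, 0, 0, -0.0227],
  [0.63, 0, 0, 0, 0, 0, -0.0227],
  [0.63, 0, 0, 0, 0, 0, -0.0227],
  [0.63, 0, 0, 0, 0, 0, -0.0227],
  [0.63, 0, 0, 0, 0, 0, -0.0227],
  [0.63, 0, 0, 0, 0, 0, -0.0227],
  [0.63, 0, 0, 0, 0, 0, -0.0227],
  [0.63, 0, 0, 0, 0, 0, -0.0227],
  [0.63, 0, 0, 0, 0, 0, -0.0227],
])

```text
time: 25.8
ee_pos: [522.9, 143.1, 321.9]
orientation: [2.976, 1.005, 0.003]
force: [0.3, -0.1, -0.2]
width: 0.631
grip_force: 0.0
```

>>> drive_tool([
  [0.63, 0, 0, 0, 0, 0, -0.0227],
  [0.63, 0, 0, 0, 0, 0, -0.0227],
  [0.63, 0, 0, 0, 0, 0, -0.0227],
  [0.63, 0, 0, 0, 0, 0, -0.0227],
  [0.63, 0, 0, 0, 0, 0, -0.0227],
  [0.63, 0, 0, 0, 0, 0, -0.0227],
  [0.63, 0, 0, 0, 0, 0, -0.0227],
  [0.63, 0, 0, 0, 0, 0, -0.0227],
  [0.63, 0, 0, 0, 0, 0, -0.0227],
  [0.63, 0, 0, 0, 0, 0, -0.0227],
  [0.63, 0, 0, 0, 0, 0, -0.0227],
  [0.63, 0, 0, 0, 0, 0, 0],
])

```text
time: 27.0
ee_pos: [522.9, 143.1, 321.6]
orientation: [1.399, 2.812, 0.002]
force: [-0.5, 1.1, 0.2]
width: 0.634
grip_force: 0.0
```

```bash
python3 s.py;  python3 - <<'E'
from h import *
c=cam('wrist');save('w4.png',c['frame'])
P=cloud(c);R=np.linalg.norm(P[...,:2]-[523,142.5],axis=-1)
b=(R<66)&(R>20)&(P[...,2]>45)&(P[...,2]<75);print(b.sum(),np.percentile(P[b][:,2],[20,50,80]))
E
```

```text
[522.9 143.1 321.6] q6 -0.491 yang 37.1 F [-0.5  1.1  0.2] T [ 0.002 -0.182  0.03 ] tau6 -4.597 27.0 0.0
1272 [59.48131661 61.30215949 62.52791827]
```

View pics/w4.png

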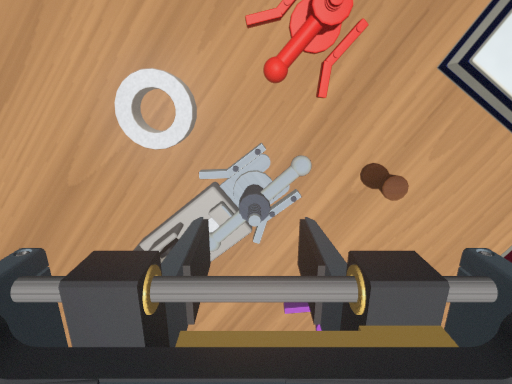

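The bar, now (302,166) to (210,245), turned about 87° net during the second stroke. It had been wound elastically past the solid stop and sprang back when I lifted. I'll re-engage, feel the torque, then release slowly. First, 87° clockwise in the air, lower, and touch.

>>> drive_tool([
  [0.63, 0, 0, 0, 0, 0, 0.0222],
  [0.63, 0, 0, 0, 0, 0, 0.0222],
  [0.63, 0, 0, 0, 0, 0, 0.0222],
  [0.63, 0, 0, 0, 0, 0, 0.0222],
  [0.63, 0, 0, 0, 0, 0, 0.0222],
  [0.63, 0, 0, 0, 0, 0, 0.0222],
  [0.63, 0, 0, 0, 0, 0, 0.0222],
  [0.63, 0, 0, 0, 0, 0, 0.0222],
  [0.63, 0, 0, 0, 0, 0, 0.0222],
  [0.63, 0, 0, 0, 0, 0, 0.0222],
  [0.63, 0, 0, 0.05, 0, 0, 0],
  [0.63, 0, 0, 0.05, 0, 0, 0],
  [0.63, 0, 0, 0.005, 0, 0, 0],
  [0.63, 0, 0, 0, 0, 0, 0.0222],
  [0.63, 0, 0, 0, 0, 0, 0.0111],
  [0.63, 0, 0, 0, 0, 0, 0],
])

```text
time: 28.65
ee_pos: [523.3, 143.1, 237.3]
orientation: [2.996, 0.943, 0.002]
force: [-0.8, -0.5, 0.3]
width: 0.629
grip_force: 0.0
```

```bash
python3 s.py
```

```text
[523.3 143.1 237.3] q6 1.118 yang -55.1 F [-0.8 -0.5  0.3] T [-0.019 -0.001 -0.018] tau6 2.423 28.65 0.0
```

>>> drive_tool([
  [0.63, 0, 0, 0, 0, 0, 0.0111],
  [0.63, 0, 0, 0, 0, 0, 0],
])

```text
time: 28.85
ee_pos: [523.1, 143.1, 236.9]
orientation: [3.026, 0.843, 0.002]
force: [-0.6, 0.4, 1.0]
width: 0.627
grip_force: 0.0
```

```bash
python3 s.py
```

```text
[523.1 143.1 236.9] q6 1.184 yang -58.9 F [-0.6  0.4  1. ] T [ 0.026 -0.022 -0.028] tau6 1.925 28.85 0.0
```

>>> drive_tool([
  [0.63, 0, 0, 0, 0, 0, 0.0111],
  [0.63, 0, 0, 0, 0, 0, 0],
])

```text
time: 29.05
ee_pos: [523.5, 143.1, 236.6]
orientation: [3.053, 0.74, 0.004]
force: [3.0, 0.3, 0.6]
width: 0.629
grip_force: 2.0
```

```bash
python3 s.py
```

```text
[523.5 143.1 236.6] q6 1.252 yang -62.7 F [3.  0.3 0.6] T [-0.05  -0.625  0.169] tau6 2.054 29.05 1.9759451528079808
```

>>> drive_tool([
  [0.63, 0, 0, 0, 0, 0, 0.0111],
  [0.63, 0, 0, 0, 0, 0, 0],
])

```text
time: 29.25
ee_pos: [523.5, 143.2, 236.4]
orientation: [3.077, 0.635, 0.004]
force: [4.4, 0.2, 2.8]
width: 0.631
grip_force: 2.8
```

```bash
python3 s.py
```

```text
[523.5 143.2 236.4] q6 1.321 yang -66.7 F [4.4 0.2 2.8] T [-0.095 -0.866  0.229] tau6 2.101 29.25 2.769963867031038
```

Torque is 0.23 N m right from first contact (0.12 thread plus 0.11 elastic), so it's clamped. I'll wind it to about 0.45 N m, hold, then unload slowly while the fingers follow the bar back.

>>> drive_tool([
  [0.63, 0, 0, 0, 0, 0, 0.0111],
  [0.63, 0, 0, 0, 0, 0, 0.0111],
  [0.63, 0, 0, 0, 0, 0, 0.0111],
  [0.63, 0, 0, 0, 0, 0, 0.0111],
  [0.63, 0, 0, 0, 0, 0, 0.0111],
  [0.63, 0, 0, 0, 0, 0, 0.0111],
  [0.63, 0, 0, 0, 0, 0, 0.0111],
  [0.63, 0, 0, 0, 0, 0, 0.0111],
  [0.63, 0, 0, 0, 0, 0, 0.0111],
  [0.63, 0, 0, 0, 0, 0, 0.0111],
  [0.63, 0, 0, 0, 0, 0, 0],
  [0.63, 0, 0, 0, 0, 0, 0],
  [0.63, 0, 0, 0, 0, 0, 0],
])

```text
time: 30.55
ee_pos: [523.7, 143.0, 236.2]
orientation: [-3.109, 0.45, -0.004]
force: [6.4, -1.5, 1.4]
width: 0.633
grip_force: 3.8
```

```bash
python3 s.py
```

```text
[523.7 143.  236.2] q6 2.015 yang -106.5 F [ 6.4 -1.5  1.4] T [-0.191 -1.179  0.262] tau6 0.283 30.55 3.7839878629893064
```

>>> drive_tool([
  [0.63, 0, 0, 0, 0, 0, -0.0111],
  [0.63, 0, 0, 0, 0, 0, -0.0111],
  [0.63, 0, 0, 0, 0, 0, 0],
])

```text
time: 30.85
ee_pos: [523.4, 143.0, 236.1]
orientation: [-3.133, 0.228, -0.003]
force: [5.7, -2.1, 2.0]
width: 0.629
grip_force: 2.8
```

```bash
python3 s.py
```

```text
[523.4 143.  236.1] q6 1.873 yang -98.3 F [ 5.7 -2.1  2. ] T [-0.376 -1.056  0.232] tau6 -1.722 30.85 2.763090095249936
```

>>> drive_tool([
  [0.63, 0, 0, 0, 0, 0, -0.0083],
  [0.63, 0, 0, 0, 0, 0, -0.0083],
  [0.63, 0, 0, 0, 0, 0, -0.0083],
  [0.63, 0, 0, 0, 0, 0, -0.0083],
  [0.63, 0, 0, 0, 0, 0, -0.0083],
  [0.63, 0, 0, 0, 0, 0, 0],
])

```text
time: 31.45
ee_pos: [523.0, 143.0, 235.9]
orientation: [3.137, 0.177, 0.001]
force: [3.8, -1.3, 2.3]
width: 0.627
grip_force: 2.0
```

```bash
python3 s.py
```

```text
[523.  143.  235.9] q6 1.615 yang -83.5 F [ 3.8 -1.3  2.3] T [-0.224 -0.689  0.135] tau6 -1.487 31.45 1.950595029629767
```

Unloading as expected. Continuing slowly.

>>> drive_tool([
  [0.63, 0, 0, 0, 0, 0, -0.0083],
  [0.63, 0, 0, 0, 0, 0, -0.0083],
  [0.63, 0, 0, 0, 0, 0, -0.0083],
  [0.63, 0, 0, 0, 0, 0, -0.0083],
  [0.63, 0, 0, 0, 0, 0, 0],
])

```text
time: 31.95
ee_pos: [522.6, 143.0, 235.6]
orientation: [3.102, 0.498, -0.001]
force: [1.5, -1.2, 0.6]
width: 0.63
grip_force: 1.1
```

```bash
python3 s.py
```

```text
[522.6 143.  235.6] q6 1.409 yang -71.7 F [ 1.5 -1.2  0.6] T [-0.144 -0.374  0.118] tau6 -1.554 31.95 1.0720805078744888
```

>>> drive_tool([
  [0.63, 0, 0, 0, 0, 0, -0.0083],
  [0.63, 0, 0, 0, 0, 0, -0.0083],
  [0.63, 0, 0, 0, 0, 0, -0.0083],
  [0.63, 0, 0, 0, 0, 0, 0],
])

```text
time: 32.35
ee_pos: [522.5, 143.0, 235.5]
orientation: [-3.054, -0.736, 0.001]
force: [0.9, -0.2, -0.2]
width: 0.63
grip_force: 0.4
```

```bash
python3 s.py
```

```text
[522.5 143.  235.5] q6 1.254 yang -62.9 F [ 0.9 -0.2 -0.2] T [-0.135 -0.207  0.034] tau6 -1.598 32.35 0.4454243928194046
```

>>> drive_tool([
  [0.63, 0, 0, 0, 0, 0, -0.0083],
  [0.63, 0, 0, 0, 0, 0, -0.0083],
  [0.63, 0, 0, 0, 0, 0, -0.0083],
  [0.63, 0, 0, 0, 0, 0, 0],
])

```text
time: 32.75
ee_pos: [522.5, 143.1, 235.4]
orientation: [-2.987, -0.971, 0.001]
force: [0.1, 0.7, 0.2]
width: 0.634
grip_force: 0.0
```

```bash
python3 s.py
```

```text
[522.5 143.1 235.4] q6 1.099 yang -54.0 F [0.1 0.7 0.2] T [ 0.011 -0.067  0.006] tau6 -1.625 32.75 0.0
```

>>> drive_tool([
  [0.63, 0, 0, -0.05, 0, 0, 0],
  [0.63, 0, 0, -0.05, 0, 0, 0],
  [0.63, 0, 0, -0.04, 0, 0, 0],
  [0.63, 0, 0, 0, 0, 0, 0],
  [0.63, 0, 0, 0, 0, 0, 0],
])

```text
time: 33.25
ee_pos: [522.6, 143.1, 347.9]
orientation: [2.988, 0.97, 0.001]
force: [-1.0, -0.1, -0.8]
width: 0.628
grip_force: 0.0
```

```bash
python3 s.py;  python3 - <<'E'
from h import *
c=cam('wrist');save('w5.png',c['frame'])
P=cloud(c);R=np.linalg.norm(P[...,:2]-[523,142.5],axis=-1)
b=(R<66)&(R>20)&(P[...,2]>45)&(P[...,2]<75);print(b.sum(),np.percentile(P[b][:,2],[20,50,80]))
E
```

```text
[522.6 143.1 347.9] q6 1.1 yang -54.0 F [-1.  -0.1 -0.8] T [-0.017  0.009 -0.038] tau6 0.046 33.25 0.0
1133 [59.68442984 61.29217298 62.86069691]
```

View pics/w5.png

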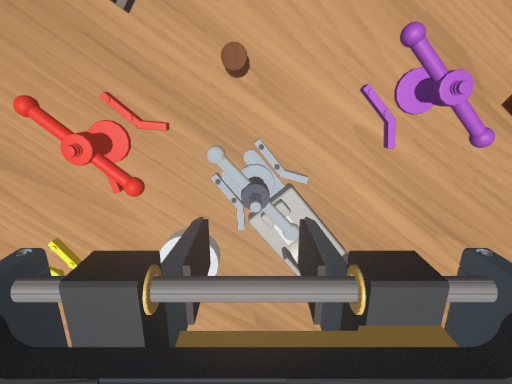

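The gripper is clear. The tongue sits between the rails with its tips past the disc at (255,158), the bar (216,155)–(290,230) is at the same height as before, and the roll and stamp are undisturbed. Handing in.

```bash
python3 -c "
from h import *
print(job.finish_job())"
```

```text
the job is handed in; nothing more can be done
None
```

I pushed the dispenser home on the grey hold-down's stud, turned the handle clockwise against its stop, let it go and handed the job in. No verdict came back, and I inferred the clamp force (about 60 N against the 32 N needed) from the torque I felt rather than measuring it.

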